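# Find the heavier stamping maul

### The job

Two look-alike leather-stamping mauls stand head down on the black rubber mat, and one has a loaded head: first lift the dark-handled maul by its handle well clear of the mat (about 8 cm) to feel its weight and set it back standing on the mat, then lift the pale-handled one just as high and feel its weight. Finish while still holding the heavier one, upright, still and about a hand's breadth (10 cm) above the middle of the stone slab, ready for stamping, with the lighter one left standing on the mat. Set the mauls down without dropping or toppling them, and leave the other tools where they are.

Things in the scene. Friction and masses are not known exactly. Their poses are not given: they have to be found in the camera images.
- maul_dark: Dark-handled maul standing head down: white head 74 mm across at the foot, 80 high; brass collar 36 across to 86; straight round dark brown handle 30 across from 86 to 136 mm above the foot (grip there from above, any yaw), rounded end at 146. Origin: centre of the foot, z up. Mauls weigh 0.3 to 0.85 kg, the two differ by over 0.2 kg; a core hidden in the head has a few mm of play
- maul_pale: Pale-handled maul standing head down: white head 74 mm across at the foot, 80 high; brass collar 36 across to 86; straight round pale wood handle 30 across from 86 to 136 mm above the foot (grip there from above, any yaw), rounded end at 146. Origin: centre of the foot, z up. Same shape as the dark-handled one; weight unknown. A held maul swings a little after a move
- mat: Fixed black rubber mat, 200 (its x) x 300 (its y) x 12 mm, on the bench; both mauls stand on it, about 130 to 200 mm apart. Origin: centre of its underside, its top at z = +12 mm
- slab: Fixed pale stone slab for stamping, 180 x 180 x 30 mm, on the bench. Origin: centre of its underside, its top at z = +30 mm
- puck: Bystander: loose brass puck, 36 mm across, 26 mm high, on the far part of the mat. Origin: centre of its underside
- stamp: Bystander: loose steel stamp, 24 mm across, 48 mm high, standing on a far corner of the slab. Origin: centre of its underside
- awl: Bystander: awl lying on the bench beyond the mat and slab, 155 mm long, 28 mm high, origin under the joint of blade and handle, blade along its +x
- jar: Bystander: closed jar, 64 mm across, 75 mm high, at the back of the bench. Origin: centre of its underside
- dye: Bystander: closed amber bottle, 44 mm across, 110 mm high, at the back of the bench. Origin: centre of its underside
- strop: Bystander: flat strop board, 60 x 200 x 14 mm, lying on the right-hand side of the bench. Origin: centre of its underside
Not all that is in view belongs to the job. What is shaped like the maul_pale but orange or pink is not meant. Leave any blue look-alike of the maul_dark alone.

How it is judged:
On the way, in this order (a step that is already met when the one before it is completed fails the run):
1. the dark-handled maul is held clear of the mat (40 mm or more) while the pale-handled one stands on it (z of maul_dark in the frame of mat above 0.052 m and contact force between maul_dark and the fingers above 3 N and contact force between maul_dark and mat below 0.2 N and contact force between maul_pale and mat above 1 N and angle between maul_pale's own z axis and vertical below 0.1 rad and z of maul_pale in the frame of mat below 0.018 m), for 0.3 s.
2. the dark-handled maul stands on the mat again, let go (contact force between each of maul_dark, maul_pale and mat above 1 N and angle between each of maul_dark, maul_pale's own z axis and vertical below 0.1 rad and z of each of maul_dark, maul_pale in the frame of mat below 0.018 m and contact force between maul_dark and the fingers below 0.2 N), for 0.2 s.
3. the pale-handled maul is held clear of the mat (40 mm or more) while the dark-handled one stands on it (z of maul_pale in the frame of mat above 0.052 m and contact force between maul_pale and the fingers above 3 N and contact force between maul_pale and mat below 0.2 N and contact force between maul_dark and mat above 1 N and angle between maul_dark's own z axis and vertical below 0.1 rad and z of maul_dark in the frame of mat below 0.018 m), for 0.3 s.
At the end, for the whole second after the job is handed in: The heavier maul is held in the fingers, slower than 0.12 m/s, upright within 0.25 rad, its foot 40 to 160 mm above the slab and within 45 mm of its middle; the lighter (its weight on the mat under 5.2 N) stands on the mat, let go and at rest (((horizontal distance between maul_dark and slab below 0.045 m and z of maul_dark in the frame of slab between 0.07 and 0.19 m and angle between maul_dark's own z axis and vertical below 0.25 rad and contact force between maul_dark and the fingers above 3 N and linear speed of maul_dark below 0.12 m/s and contact force between maul_pale and mat between 1 and 5.2 N and angle between maul_pale's own z axis and vertical below 0.1 rad and z of maul_pale in the frame of mat below 0.018 m and linear speed of maul_pale below 0.03 m/s and contact force between maul_pale and the fingers below 0.2 N) or (horizontal distance between maul_pale and slab below 0.045 m and z of maul_pale in the frame of slab between 0.07 and 0.19 m and angle between maul_pale's own z axis and vertical below 0.25 rad and contact force between maul_pale and the fingers above 3 N and linear speed of maul_pale below 0.12 m/s and contact force between maul_dark and mat between 1 and 5.2 N and angle between maul_dark's own z axis and vertical below 0.1 rad and z of maul_dark in the frame of mat below 0.018 m and linear speed of maul_dark below 0.03 m/s and contact force between maul_dark and the fingers below 0.2 N))); the arm keeps its last pose, push and grip.
It fails at once if one of the other tools is displaced by more than 25 mm (distance of any of puck, stamp, awl, jar, dye, strop from where it was at the start of the episode above 0.025 m).
It fails at once if a maul is toppled (tilted more than 0.6 rad) (angle between any of maul_dark, maul_pale's own z axis and vertical above 0.6 rad).
It fails at once if a maul is dropped (out of the fingers and faster than 0.45 m/s: a fall of about 10 mm) ((linear speed of maul_dark above 0.45 m/s and contact force between maul_dark and the fingers below 0.2 N) or (linear speed of maul_pale above 0.45 m/s and contact force between maul_pale and the fingers below 0.2 N)).
It also fails if it takes over 72 s, if anything falls off the work surface, if the arm or the gripper's body presses on something with over 40 N, if the wrist force passes 120 N, or if a joint passes its speed limit or range.

### The arm

A 6-joint arm with a two-finger parallel gripper is mounted at the origin on the work surface. World frame = base frame: x ahead of the robot, y to its left, z up, the work surface at z = 0. Lengths are in m, angles in rad, forces in N, time in s.
With the tool pointing down it reaches from about 0.35 to 0.775 m from the base axis. Payload 7.3 kg.
Tool frame: the origin (TCP) lies at the centre of the arm's flange, where the gripper is bolted on; the fingertips stand 178 mm ahead of it and the grasp point (between the pads) lies 159 mm ahead of it (tip_extent is the distance from the TCP to the fingertips, in m); z points along the fingers, y is the line along which they close (so a half turn about z gives the same grasp; the last joint's range is limited). The gripper opens to 92 mm and grips with 3 to 60 N. Pads are 19 mm wide; open, the fingers measure 130 mm over their backs; the gripper's body (75 mm by 190 mm) begins 47 mm behind the grasp point.
Start: joints at [-1.303, 0.342, 1.524, -0, 1.275, -0.146], TCP at [0.211, -0.481, 0.405] pointing down, gripper open.
Joint ranges: [-2.53, 2.53], [-0.77, 2.02], [0.04, 2.7], [-1, 4.14], [0.28, 2.66], [-3.11, 3.11]. Speed limits (rad/s): [2.57, 2.57, 3.14, 3.14, 3.14, 3.14].

### API

Orientations are given as [roll, pitch, yaw] about the fixed x, y, z axes, in that order (R = Rz(yaw) Ry(pitch) Rx(roll)).
In Python, from cell import * gives the robot as it stands.
- The arm moves only by the tool arm_command, never from a script. Its arguments are lists of equal length, an entry for each row: "xyz": the shift along the world's x, y, z in mm, a list of three; "spin": the turn about the world's z in degrees. In form: {"xyz": [[tx, ty, tz], ...], "spin": [spin, ...]}. A call has 1 to 20 rows; each row shifts and turns the commanded pose from where the row before left it; what a row does not reach is not made up. A row lasts 1/10 s, in which the tool goes at most 50 mm and 8.59 degrees, less where a joint would pass 70% of its speed; a pose out of reach is approached as far as the arm can. A call with a gripper value outside its range is refused whole. "jaw" is the opening, from -1 (shut) to 1 (fully open), set as the call begins (left out, the last holds). The fingers move at their own pace and stop on an object; "squeeze" is the grip in N (left out, the last holds). Time passes only in rows, so rows that do not move let the fingers close. It gives the time, the measured TCP pose, the force, the opening and the grip force at its end, in the units of the state.
- observe(): the state, without advancing time (a new reading comes with each control period).
- read_camera(name): name is "scene" or "top"; returns a dict with "img" (400x640x3 uint8, red, green, blue), "depth" (400x640 float32, m along the optical axis (not along the pixel's ray), 0 where there is no reading), "fx", "fy", "cx", "cy" (pixels), "world_from_camera" (4x4, takes a point from camera to world coordinates). Camera axes: x right, y up, looking along -z (the intrinsics and any distortion apply to the point x, -y, -z); pixel columns grow to the right and rows downward; lengths in m; the calibration is good to about 2 mm. A picture is of the moment at which its call begins.
- hand_in(): hands the job in; it is judged then, once.
The state is a dict: "time": time; "qpos": joint angles; "qvel": joint speeds; "joint_efforts": joint torques, N m; "tool_pos": TCP position; "tool_rot": TCP orientation; "contact_force": force on the tool from outside, world axes, zero at the start; "torque": the same for the moment, N m; "opening": finger opening in m; "grip_force": force on a finger pad.
Only numpy, scipy, OpenCV 4.12 (cv2) and the standard library are available. Lean on these libraries where they do the work, as an engineer would, in place of code of your own. Each camera call takes 0.05 s, during which the arm holds its last target. There are 200 camera calls.

## Working session

There is one attempt and no reset: what is moved stays moved. The work goes in short steps, Python scripts to look and compute and a tool call to move; the robot and the scene stay as the last step left them, time stands still between calls to the robot, and variables do not carry over. Pictures are saved under pics/ and viewed, at most 10 in all, crops included, and the job is handed in when it is done.

Besides the shell and the picture viewer there is one more tool, called after "Emit:" by a JSON object that holds its "name" and its "arguments", one argument or row to a line. arm_command: Moves the arm, as the interface text tells. Its arguments: {"type":"object","properties":{"xyz":{"type":"array","items":{"type":"array","items":{"type":"number"}}},"spin":{"type":"array","items":{"type":"number"}},"jaw":{"type":"number"},"squeeze":{"type":"number"}},"required":["xyz","spin"]}

```bash
mkdir -p pics; python3 - <<'E'
from cell import *
import cv2,numpy as np
o=observe();print(o)
for n in("scene","top"):
    c=read_camera(n);cv2.imwrite(f"pics/{n}0.png",c["img"][:,:,::-1]);np.savez(f"{n}0.npz",**c)
    print(n,c["fx"],c["fy"],c["cx"],c["cy"],c["world_from_camera"],[k for k in c])
E
```

```text
{'time': 0.0, 'qpos': array([-1.30302118e+00,  3.42722026e-01,  1.52502241e+00,  1.62138028e-05,
        1.27538287e+00, -1.46001630e-01]), 'qvel': array([-0.00134185,  0.00030821, -0.00172365,  0.00064727,  0.00111785,
        0.00114675]), 'joint_efforts': array([-4.32237775e-04, -4.31237054e+01, -2.44223982e+01,  7.17594847e-02,
        5.59428404e-02, -1.65151228e-04]), 'tool_pos': array([ 0.2110725 , -0.48055399,  0.40404323]), 'tool_rot': array([-3.14007658e+00, -2.38606457e-04,  4.13771860e-01]), 'contact_force': array([-0.02437505,  0.63736971, -0.28919232]), 'torque': array([-0.01025682,  0.04372013, -0.00073731]), 'grip_force': 0.0, 'opening': 0.0917183127953012}
scene 370.5391210268668 370.5391210268668 318.53688676565235 197.87564340086118 [[-0.83782371 -0.31319637  0.44716827  0.99398596]
 [ 0.54592626 -0.47464072  0.69042067  0.64742844]
 [-0.00399298  0.82257171  0.56864737  0.60772635]
 [ 0.          0.          0.          1.        ]] ['img', 'depth', 'fx', 'fy', 'cx', 'cy', 'world_from_camera']
top 376.99337036406746 376.99337036406746 320.29132820023807 203.36542982480412 [[ 0.01309142  0.98919208 -0.14603989  0.39528845]
 [-0.99990414  0.01229236 -0.00637269 -0.02051048]
 [-0.00450864  0.14610932  0.98925818  1.12637248]
 [ 0.          0.          0.          1.        ]] ['img', 'depth', 'fx', 'fy', 'cx', 'cy', 'world_from_camera']
```

View pics/scene0.png

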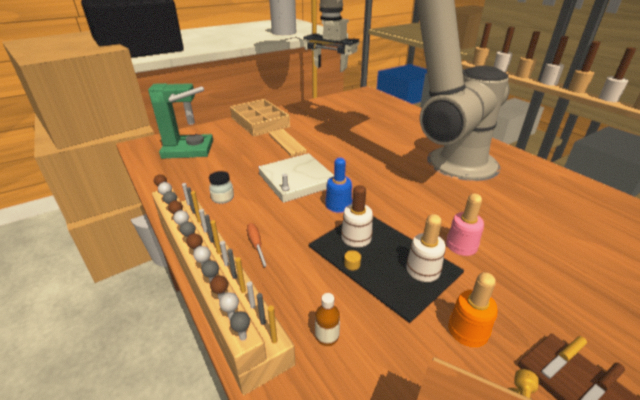

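View pics/top0.png

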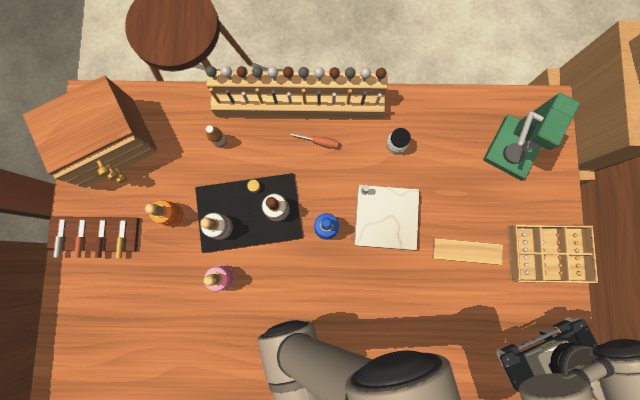

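The scene view shows the dark maul's handle at about (359,200), the pale one's at (432,232) and the blue decoy at (339,175). In the top view dark is at (272,204), pale at (209,225), blue at (326,225), and the slab is centred near (388,217).

```bash
cat > h.py <<'E'
import numpy as np
from scipy.optimize import least_squares
def cloud(c):
    d=np.asarray(c["depth"]);v,u=np.indices(d.shape);m=d>0
    p=np.stack([(u-c["cx"])/c["fx"]*d,-(v-c["cy"])/c["fy"]*d,-d,np.ones_like(d)],-1)@np.asarray(c["world_from_camera"]).T
    return p[...,:3],m
def circ(p,r):
    f=lambda q:np.hypot(p[:,0]-q[0],p[:,1]-q[1])-r
    s=least_squares(f,p[:,:2].mean(0),loss="soft_l1",f_scale=.002);return s.x,np.median(abs(s.fun))
def maul(P,near,tag):
    q=P[np.hypot(*(P[:,:2]-near).T)<.06]
    h=q[(q[:,2]>.105)&(q[:,2]<.14)];k=q[(q[:,2]>.03)&(q[:,2]<.08)]
    print(tag,"handle",len(h),circ(h,.015),"head",len(k),circ(k,.037),"top z",np.percentile(q[:,2],99.5))
E
python3 - <<'E'
from h import *
C={n:dict(np.load(n+"0.npz")) for n in("scene","top")}
px={"dark":{"scene":(359,205),"top":(272,203)},"pale":{"scene":(432,232),"top":(209,225)},"blue":{"scene":(339,175),"top":(326,225)}}
for n in C:
    p,m=cloud(C[n]);P=p[m]
    for k in px:
        u,v=px[k][n];a=p[v,u];print(n,k,a.round(4));maul(P,a[:2],n+" "+k)
p,m=cloud(C["top"])
import cv2
im=C["top"]["img"].astype(int)
for nm,(z0,z1),box in(("slab",(.02,.042),(350,180,425,255)),("mat",(.005,.02),(190,170,305,255))):
    M=m&(p[...,2]>z0)&(p[...,2]<z1);B=np.zeros_like(M);B[box[1]:box[3],box[0]:box[2]]=1;M&=B
    r=cv2.minAreaRect((p[M][:,:2]*1000).astype(np.float32));print(nm,r,"z",np.median(p[M][:,2]))
ps,ms=cloud(C["scene"]);M=ms&(ps[...,2]>.02)&(ps[...,2]<.042);B=np.zeros_like(M);B[150:202,255:328]=1;M&=B
print("slab scene",cv2.minAreaRect((ps[M][:,:2]*1000).astype(np.float32)),np.median(ps[M][:,2]))
print("stamp",p[188,368],"puck",p[185,253])
E
```

```text
scene dark [0.5487 0.1277 0.1188]
scene dark handle 164 (array([0.53967988, 0.11420887]), np.float64(0.0006430010220588251)) head 520 (array([0.538316  , 0.11247461]), np.float64(0.0008430088316406514)) top z 0.15877764302468717
scene pale [0.495  0.2929 0.1303]
scene pale handle 210 (array([0.48335443, 0.28181215]), np.float64(0.0005144191752768533)) head 663 (array([0.4816588 , 0.28045812]), np.float64(0.0008400907691550122)) top z 0.15871191344676544
scene blue [ 0.4967 -0.0213  0.1053]
scene blue handle 139 (array([ 0.48817458, -0.03287334]), np.float64(0.0006710327314870222)) head 475 (array([ 0.48626657, -0.03535463]), np.float64(0.0012814073695373643)) top z 0.1467484688745191
top dark [0.5371 0.1107 0.162 ]
top dark handle 25 (array([0.54178201, 0.11550638]), np.float64(0.0001491020111241744)) head 99 (array([0.54320959, 0.11691139]), np.float64(0.0006256919579619019)) top z 0.160652766266037
top pale [0.4787 0.2732 0.1538]
top pale handle 42 (array([0.48548086, 0.2832216 ]), np.float64(0.000281556394060618)) head 153 (array([0.48605318, 0.28514465]), np.float64(0.000596541396074117)) top z 0.15989712452828825
top blue [ 0.4833 -0.0298  0.1447]
top blue handle 26 (array([ 0.49014294, -0.03121012]), np.float64(0.00031438717511397905)) head 249 (array([ 0.49366851, -0.03163479]), np.float64(0.006883464076658453)) top z 0.14770359660734095
slab ((520.3024291992188, -209.41433715820312), (180.63377380371094, 179.83090209960938), 86.34412384033203) z 0.0305054937316801
mat ((533.8948974609375, 207.5308380126953), (253.74813842773438, 344.95849609375), 0.7437385320663452) z 0.01236005889124936
slab scene ((523.3809814453125, -168.08554077148438), (267.2526550292969, 180.67965698242188), 85.851806640625) 0.03109651517964951
stamp [ 0.59539176 -0.14786956  0.07923535] puck [0.60850503 0.18554708 0.03598385]
```

Emit:
{"name": "arm_command", "arguments": {
  "xyz": [
    [10,18,0],
    [19.4,35,0],
    [19.4,35,0],
    [19.4,35,0],
    [19.4,35,0],
    [19.4,35,0],
    [19.4,35,0],
    [19.4,35,0],
    [19.4,35,0],
    [19.4,35,0],
    [19.4,35,0],
    [19.4,35,0],
    [19.4,35,0],
    [19.4,35,0],
    [19.4,35,0],
    [19.4,35,0],
    [19.4,35,0],
    [9,17,0],
    [0,0,0],
    [0,0,0]
  ],
  "spin": [0,0,0,0,0,0,0,0,0,0,0,0,0,0,0,0,0,0,0,0],
  "jaw": 1
}}

```text
time: 2.1
tool_pos: [0.5403, 0.1143, 0.4041]
tool_rot: [-3.142, 0.002, 0.415]
contact_force: [-0.1, 0.0, -0.3]
opening: 0.0916
grip_force: 0.0
```

Emit:
{"name": "arm_command", "arguments": {
  "xyz": [
    [0,0,-10],
    [0,0,-15],
    [0,0,-15],
    [0,0,-15],
    [0,0,-15],
    [0,0,-15],
    [0,0,-15],
    [0,0,-10],
    [0,0,-8],
    [0,0,0],
    [0,0,0]
  ],
  "spin": [0,0,0,0,0,0,0,0,0,0,0]
}}

```text
time: 3.2
tool_pos: [0.5406, 0.1141, 0.287]
tool_rot: [3.141, -0.0, 0.413]
contact_force: [0.7, -0.5, 0.4]
opening: 0.0916
grip_force: 0.0
```

Emit:
{"name": "arm_command", "arguments": {
  "xyz": [
    [0,0,0],
    [0,0,0],
    [0,0,0],
    [0,0,0],
    [0,0,0],
    [0,0,0],
    [0,0,0],
    [0,0,0],
    [0,0,0],
    [0,0,0],
    [0,0,0],
    [0,0,0]
  ],
  "spin": [0,0,0,0,0,0,0,0,0,0,0,0],
  "jaw": -1,
  "squeeze": 35
}}

```text
time: 4.4
tool_pos: [0.5404, 0.1144, 0.2866]
tool_rot: [-3.141, 0.0, 0.414]
contact_force: [-1.3, 2.7, -1.2]
opening: 0.0292
grip_force: 35.0
```

Emit:
{"name": "arm_command", "arguments": {
  "xyz": [
    [0,0,3],
    [0,0,6],
    [0,0,8],
    [0,0,10],
    [0,0,10],
    [0,0,10],
    [0,0,10],
    [0,0,10],
    [0,0,8],
    [0,0,5],
    [0,0,0],
    [0,0,0],
    [0,0,0],
    [0,0,0],
    [0,0,0],
    [0,0,0],
    [0,0,0],
    [0,0,0],
    [0,0,0],
    [0,0,0]
  ],
  "spin": [0,0,0,0,0,0,0,0,0,0,0,0,0,0,0,0,0,0,0,0]
}}

```text
time: 6.4
tool_pos: [0.5405, 0.1143, 0.3668]
tool_rot: [3.141, -0.0, 0.414]
contact_force: [-0.1, -0.3, -6.5]
opening: 0.0295
grip_force: 34.9
```

```bash
python3 - <<'E'
from cell import *
from h import *
import cv2
F=[]
for i in range(4):
    c=read_camera("scene");o=observe();F.append(np.r_[o["contact_force"],o["torque"]])
print(np.mean(F,0).round(3),np.std(F,0).round(2),o["joint_efforts"].round(2),o["tool_pos"])
p,m=cloud(c)
q=p[m];q=q[np.hypot(*(q[:,:2]-[.5405,.1145]).T)<.06]
k=q[(q[:,2]>.11)&(q[:,2]<.16)];print("head upper/lower",circ(k[k[:,2]>.135],.037),circ(k[k[:,2]<.135],.037))
cv2.imwrite("pics/s1.png",cv2.resize(c["img"][120:320,250:500,::-1],None,fx=2,fy=2))
E
```

```text
[ 0.448  0.255 -6.513 -0.016  0.008  0.008] [0.4  0.57 0.63 0.01 0.03 0.01] [  0.   -50.46 -26.13   0.06  -0.07  -0.  ] [0.54050331 0.11432874 0.36674209]
head upper/lower (array([0.53847128, 0.11074034]), np.float64(0.0007674170885385995)) (array([0.53929392, 0.11176903]), np.float64(0.0007974890217550094))
```

View pics/s1.png

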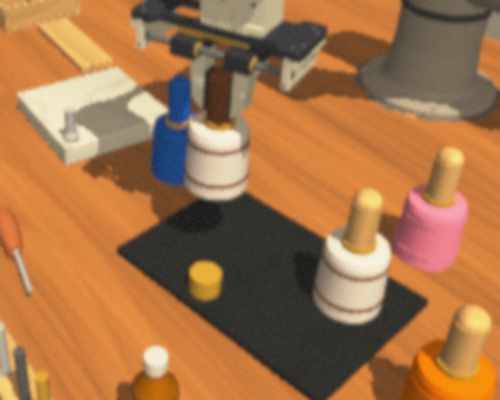

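The crop shows the dark maul hanging upright in the fingers at about (215,150), well clear of the mat. The pale maul still stands at (352,270). The measured load is about 6.3 N. Now I set it back down.

Emit:
{"name": "arm_command", "arguments": {
  "xyz": [
    [0,0,-4],
    [0,0,-8],
    [0,0,-10],
    [0,0,-10],
    [0,0,-10],
    [0,0,-10],
    [0,0,-8],
    [0,0,-6],
    [0,0,-4],
    [0,0,-3],
    [0,0,-2],
    [0,0,-2],
    [0,0,-1],
    [0,0,-1],
    [0,0,-0.5],
    [0,0,-0.5],
    [0,0,0],
    [0,0,0],
    [0,0,0],
    [0,0,0]
  ],
  "spin": [0,0,0,0,0,0,0,0,0,0,0,0,0,0,0,0,0,0,0,0]
}}

```text
time: 8.6
tool_pos: [0.5405, 0.1143, 0.2868]
tool_rot: [3.141, -0.0, 0.414]
contact_force: [0.4, 0.2, -7.1]
opening: 0.0295
grip_force: 35.0
```

Emit:
{"name": "arm_command", "arguments": {
  "xyz": [
    [0,0,-0.3],
    [0,0,-0.3],
    [0,0,-0.3],
    [0,0,-0.3],
    [0,0,0],
    [0,0,0]
  ],
  "spin": [0,0,0,0,0,0]
}}

```text
time: 9.2
tool_pos: [0.5406, 0.1145, 0.2865]
tool_rot: [3.141, -0.001, 0.414]
contact_force: [-3.0, 1.9, 4.8]
opening: 0.0295
grip_force: 35.0
```

Seated on the mat now, so I release slowly and retreat.

Emit:
{"name": "arm_command", "arguments": {
  "xyz": [
    [0,0,0],
    [0,0,0],
    [0,0,0],
    [0,0,0],
    [0,0,0],
    [0,0,0],
    [0,0,0],
    [0,0,0],
    [0,0,0],
    [0,0,0]
  ],
  "spin": [0,0,0,0,0,0,0,0,0,0],
  "jaw": 1
}}

```text
time: 10.2
tool_pos: [0.5405, 0.1143, 0.2855]
tool_rot: [3.142, 0.0, 0.414]
contact_force: [-0.2, -0.8, 0.4]
opening: 0.0916
grip_force: 0.0
```

Emit:
{"name": "arm_command", "arguments": {
  "xyz": [
    [0,0,5],
    [0,0,10],
    [0,0,20],
    [0,0,25],
    [0,0,25],
    [0,0,20],
    [0,0,14],
    [0,0,0],
    [0,0,0],
    [0,0,0]
  ],
  "spin": [0,0,0,0,0,0,0,0,0,0]
}}

```text
time: 11.2
tool_pos: [0.5403, 0.1143, 0.4037]
tool_rot: [-3.141, 0.002, 0.414]
contact_force: [-0.4, -0.3, 0.4]
opening: 0.0917
grip_force: 0.0
```

```bash
python3 - <<'E'
from cell import *
from h import *
import cv2
for n in("scene","top"):
    c=read_camera(n);p,m=cloud(c)
    maul(p[m],np.array([.541,.115]),n+" dark");maul(p[m],np.array([.484,.2825]),n+" pale")
    if n=="scene": cv2.imwrite("pics/s2.png",cv2.resize(c["img"][120:320,250:500,::-1],None,fx=2,fy=2))
F=[]
for i in range(4): read_camera("top");F.append(observe()["contact_force"][2])
print(np.mean(F),observe()["tool_pos"])
E
```

```text
scene dark handle 162 (array([0.54029054, 0.11329915]), np.float64(0.000560169780420088)) head 527 (array([0.53906937, 0.11137602]), np.float64(0.0009078072425538208)) top z 0.5296256183003623
scene pale handle 209 (array([0.48358456, 0.28176686]), np.float64(0.0005008112901047149)) head 659 (array([0.48175696, 0.28048673]), np.float64(0.0008578922503394287)) top z 0.1589806732177183
top dark handle 5 (array([0.54156758, 0.11460173]), np.float64(0.0001563674413509377)) head 73 (array([0.54307401, 0.11596721]), np.float64(0.0006749414393150618)) top z 0.591009146144326
top pale handle 39 (array([0.48558038, 0.28318097]), np.float64(0.00029513962935097914)) head 121 (array([0.48639499, 0.28482247]), np.float64(0.0007045263866870544)) top z 0.148854786712745
0.00034160381119787385 [0.54053516 0.11430941 0.40411674]
```

View pics/s2.png

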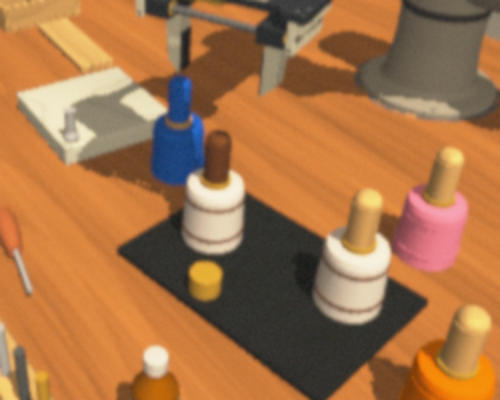

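The picture shows the dark maul standing again at (214,210), let go, and the pale one at (352,270). Now the pale maul.

Emit:
{"name": "arm_command", "arguments": {
  "xyz": [
    [-6,18,0],
    [-10,30,0],
    [-10,30,0],
    [-10,30,0],
    [-10,30,0],
    [-10,30,0],
    [0,0,-10],
    [0,0,-15],
    [0,0,-15],
    [0,0,-15],
    [0,0,-15],
    [0,0,-15],
    [0,0,-15],
    [0,0,-10],
    [0,0,-8],
    [0,0,0],
    [0,0,0]
  ],
  "spin": [0,0,0,0,0,0,0,0,0,0,0,0,0,0,0,0,0]
}}

```text
time: 13.2
tool_pos: [0.4847, 0.2823, 0.2868]
tool_rot: [3.141, -0.0, 0.414]
contact_force: [-0.4, -0.0, -0.6]
opening: 0.0915
grip_force: 0.0
```

Emit:
{"name": "arm_command", "arguments": {
  "xyz": [
    [0,0,0],
    [0,0,0],
    [0,0,0],
    [0,0,0],
    [0,0,0],
    [0,0,0],
    [0,0,0],
    [0,0,0],
    [0,0,0],
    [0,0,0],
    [0,0,0],
    [0,0,0]
  ],
  "spin": [0,0,0,0,0,0,0,0,0,0,0,0],
  "jaw": -1,
  "squeeze": 35
}}

```text
time: 14.4
tool_pos: [0.4844, 0.2823, 0.2864]
tool_rot: [-3.142, 0.0, 0.414]
contact_force: [-0.8, 0.7, -1.7]
opening: 0.0295
grip_force: 35.0
```

Emit:
{"name": "arm_command", "arguments": {
  "xyz": [
    [0,0,3],
    [0,0,6],
    [0,0,8],
    [0,0,10],
    [0,0,10],
    [0,0,10],
    [0,0,10],
    [0,0,10],
    [0,0,8],
    [0,0,5],
    [0,0,0],
    [0,0,0],
    [0,0,0],
    [0,0,0],
    [0,0,0],
    [0,0,0],
    [0,0,0],
    [0,0,0],
    [0,0,0],
    [0,0,0]
  ],
  "spin": [0,0,0,0,0,0,0,0,0,0,0,0,0,0,0,0,0,0,0,0]
}}

```text
time: 16.4
tool_pos: [0.4845, 0.2823, 0.3665]
tool_rot: [3.142, 0.0, 0.414]
contact_force: [0.2, -0.1, -3.2]
opening: 0.0294
grip_force: 35.0
```

```bash
python3 - <<'E'
from cell import *
from h import *
import cv2
F=[]
for i in range(4):
    c=read_camera("scene");o=observe();F.append(np.r_[o["contact_force"],o["torque"]])
print(np.mean(F,0).round(3),np.std(F,0).round(2),o["joint_efforts"].round(2),o["tool_pos"])
cv2.imwrite("pics/s3.png",cv2.resize(c["img"][120:320,250:500,::-1],None,fx=2,fy=2))
E
```

```text
[ 0.416 -0.173 -3.727 -0.017  0.018 -0.005] [1.14 0.44 0.25 0.04 0.03 0.03] [-0.000e+00 -4.956e+01 -2.513e+01  4.000e-02 -8.000e-02  0.000e+00] [0.48451477 0.28231105 0.36657568]
```

View pics/s3.png

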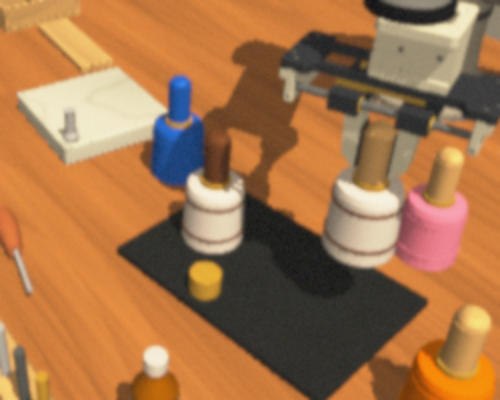

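The picture shows the pale maul raised at (362,215) and the dark one standing at (214,210). Pale weighs about 3.7 N and dark about 6.5 N, so dark is the heavier. I set pale back down.

Emit:
{"name": "arm_command", "arguments": {
  "xyz": [
    [0,0,-4],
    [0,0,-8],
    [0,0,-10],
    [0,0,-10],
    [0,0,-10],
    [0,0,-10],
    [0,0,-8],
    [0,0,-6],
    [0,0,-4],
    [0,0,-3],
    [0,0,-2],
    [0,0,-2],
    [0,0,-1],
    [0,0,-1],
    [0,0,-0.5],
    [0,0,-0.5],
    [0,0,-0.3],
    [0,0,-0.3],
    [0,0,0],
    [0,0,0]
  ],
  "spin": [0,0,0,0,0,0,0,0,0,0,0,0,0,0,0,0,0,0,0,0]
}}

```text
time: 18.6
tool_pos: [0.4846, 0.2824, 0.2863]
tool_rot: [3.142, -0.001, 0.414]
contact_force: [-0.1, 0.6, 1.9]
opening: 0.0292
grip_force: 35.0
```

Emit:
{"name": "arm_command", "arguments": {
  "xyz": [
    [0,0,-0.3],
    [0,0,0],
    [0,0,0]
  ],
  "spin": [0,0,0]
}}

```text
time: 18.9
tool_pos: [0.4846, 0.2824, 0.2863]
tool_rot: [-3.142, -0.001, 0.414]
contact_force: [-1.4, 0.4, 5.6]
opening: 0.0296
grip_force: 35.0
```

Emit:
{"name": "arm_command", "arguments": {
  "xyz": [
    [0,0,0],
    [0,0,0],
    [0,0,0],
    [0,0,0],
    [0,0,0],
    [0,0,0],
    [0,0,0],
    [0,0,0],
    [0,0,0],
    [0,0,0]
  ],
  "spin": [0,0,0,0,0,0,0,0,0,0],
  "jaw": 1
}}

```text
time: 19.9
tool_pos: [0.4845, 0.2823, 0.2856]
tool_rot: [3.141, -0.0, 0.414]
contact_force: [0.7, -0.3, 0.1]
opening: 0.0915
grip_force: 0.0
```

Emit:
{"name": "arm_command", "arguments": {
  "xyz": [
    [0,0,5],
    [0,0,10],
    [0,0,20],
    [0,0,25],
    [0,0,25],
    [0,0,20],
    [0,0,14],
    [6,-18,0],
    [10,-30,0],
    [10,-30,0],
    [10,-30,0],
    [10,-30,0],
    [10,-30,0],
    [0,0,0],
    [0,0,0],
    [0,0,0]
  ],
  "spin": [0,0,0,0,0,0,0,0,0,0,0,0,0,0,0,0]
}}

```text
time: 21.5
tool_pos: [0.5402, 0.115, 0.4051]
tool_rot: [-3.141, -0.001, 0.414]
contact_force: [-0.1, 1.0, 0.2]
opening: 0.0917
grip_force: 0.0
```

```bash
python3 - <<'E'
from cell import *
from h import *
c=read_camera("scene");p,m=cloud(c)
maul(p[m],np.array([.541,.115])," dark");maul(p[m],np.array([.484,.2825])," pale")
E
```

```text
dark handle 166 (array([0.5403618 , 0.11317965]), np.float64(0.0005468189380060801)) head 527 (array([0.53894958, 0.11139125]), np.float64(0.0009155355880806487)) top z 0.5297470305149884
 pale handle 205 (array([0.48384959, 0.28091425]), np.float64(0.0004779853211017166)) head 646 (array([0.48212532, 0.27966486]), np.float64(0.0008488333846036894)) top z 0.15893863577327624
```

Emit:
{"name": "arm_command", "arguments": {
  "xyz": [
    [0,0,-10],
    [0,0,-15],
    [0,0,-15],
    [0,0,-15],
    [0,0,-15],
    [0,0,-15],
    [0,0,-15],
    [0,0,-10],
    [0,0,-7],
    [0,0,0],
    [0,0,0]
  ],
  "spin": [0,0,0,0,0,0,0,0,0,0,0]
}}

```text
time: 22.65
tool_pos: [0.5407, 0.1145, 0.288]
tool_rot: [3.141, -0.001, 0.414]
contact_force: [-0.8, -0.6, 0.5]
opening: 0.0916
grip_force: 0.0
```

Emit:
{"name": "arm_command", "arguments": {
  "xyz": [
    [0,0,0],
    [0,0,0],
    [0,0,0],
    [0,0,0],
    [0,0,0],
    [0,0,0],
    [0,0,0],
    [0,0,0],
    [0,0,0],
    [0,0,0],
    [0,0,0],
    [0,0,0]
  ],
  "spin": [0,0,0,0,0,0,0,0,0,0,0,0],
  "jaw": -1,
  "squeeze": 45
}}

```text
time: 23.85
tool_pos: [0.5404, 0.1144, 0.2876]
tool_rot: [-3.141, 0.0, 0.414]
contact_force: [-1.3, 1.6, -0.8]
opening: 0.0297
grip_force: 45.0
```

Emit:
{"name": "arm_command", "arguments": {
  "xyz": [
    [0,0,3],
    [0,0,6],
    [0,0,9],
    [0,0,12],
    [0,0,14],
    [0,0,14],
    [0,0,14],
    [0,0,14],
    [0,0,14],
    [0,0,14],
    [0,0,14],
    [0,0,14],
    [0,0,12],
    [0,0,10],
    [0,0,6],
    [0,0,3],
    [0,0,0],
    [0,0,0],
    [0,0,0]
  ],
  "spin": [0,0,0,0,0,0,0,0,0,0,0,0,0,0,0,0,0,0,0]
}}

```text
time: 25.75
tool_pos: [0.5405, 0.1143, 0.46]
tool_rot: [-3.141, 0.001, 0.414]
contact_force: [-0.7, 0.2, -7.0]
opening: 0.0295
grip_force: 45.0
```

Emit:
{"name": "arm_command", "arguments": {
  "xyz": [
    [-1,-5,0],
    [-1,-10,0],
    [-1,-15,0],
    [-1,-20,0],
    [-1,-20,0],
    [-1,-20,0],
    [-1,-20,0],
    [-1,-20,0],
    [-1,-20,0],
    [-1,-20,0],
    [-1,-20,0],
    [-1,-20,0],
    [-1,-20,0],
    [-1,-20,0],
    [-1,-20,0],
    [-1,-20,0],
    [-1,-15,0],
    [-1,-10,0],
    [-1,-6,0],
    [-1,-2,0]
  ],
  "spin": [0,0,0,0,0,0,0,0,0,0,0,0,0,0,0,0,0,0,0,0]
}}

```text
time: 27.75
tool_pos: [0.5203, -0.2091, 0.4606]
tool_rot: [-3.141, 0.0, 0.413]
contact_force: [0.2, -0.1, -5.9]
opening: 0.0293
grip_force: 45.0
```

Emit:
{"name": "arm_command", "arguments": {
  "xyz": [
    [0,0,0],
    [0,0,-3],
    [0,0,-6],
    [0,0,-8],
    [0,0,-10],
    [0,0,-10],
    [0,0,-8],
    [0,0,-5],
    [0,0,-3],
    [0,0,-1],
    [0,0,0],
    [0,0,0],
    [0,0,0],
    [0,0,0],
    [0,0,0],
    [0,0,0],
    [0,0,0],
    [0,0,0],
    [0,0,0],
    [0,0,0]
  ],
  "spin": [0,0,0,0,0,0,0,0,0,0,0,0,0,0,0,0,0,0,0,0]
}}

```text
time: 29.75
tool_pos: [0.5205, -0.2087, 0.4066]
tool_rot: [3.142, 0.0, 0.414]
contact_force: [0.2, 0.5, -6.4]
opening: 0.0289
grip_force: 45.0
```

```bash
python3 - <<'E'
from cell import *
from h import *
import cv2
for n in ("scene","top"):
    c=read_camera(n);p,m=cloud(c);q=p[m];q=q[np.hypot(*(q[:,:2]-[.52,-.209]).T)<.06]
    for a,b in((.135,.17),(.17,.205)):
        k=q[(q[:,2]>a)&(q[:,2]<b)];print(n,a,len(k),circ(k,.037) if len(k)>5 else "")
    maul(p[m],np.array([.484,.2825]),n+" pale")
    if n=="scene": print("lowest",np.percentile(q[q[:,2]>.05][:,2],1));cv2.imwrite("pics/s4.png",c["img"][:,:,::-1])
E
```

```text
scene 0.135 297 (array([ 0.5199429 , -0.21120602]), np.float64(0.0010401566149311064))
scene 0.17 301 (array([ 0.51918198, -0.21277752]), np.float64(0.0012472773088789552))
scene pale handle 205 (array([0.48390754, 0.28104655]), np.float64(0.0004600875098354027)) head 654 (array([0.48215484, 0.27952431]), np.float64(0.0007782932179687847)) top z 0.15905154014335632
lowest 0.13808365170804754
top 0.135 6 (array([ 0.52282648, -0.20913827]), np.float64(0.00032445156032091804))
top 0.17 0 
top pale handle 44 (array([0.48588144, 0.28233538]), np.float64(0.00032605676417434785)) head 148 (array([0.48654331, 0.28417343]), np.float64(0.0007376346202446933)) top z 0.1595562749988443
```

View pics/s4.png

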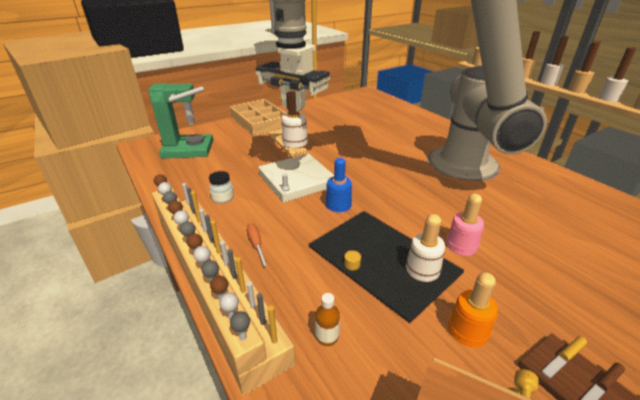

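The dark maul hangs upright over the slab centre at (293,135), its foot about 0.1 m above it. The pale maul stands on the mat at (426,250), and the bystanders are where they started.

```bash
python3 -c "
from cell import *
print(hand_in())"
```

```text
the job is handed in; nothing more can be done
None
```

The dark-handled maul was the heavier (about 6.5 N, against 3.7 N for the pale one); I handed in holding it upright and still about 10 cm above the middle of the slab, with the pale maul standing on the mat and the other tools where they were, but the hand-in returned no verdict.

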